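# Load the dye carousel and hold the marked pot at the pointer

### The job

Put the two loose dye pots from the table, one after the other, upright into the two empty pockets of the carousel, leaving the other two pots in theirs. Then turn the carousel by its centre knob until the pot with the clothes-peg across its lid stands squarely at the steel pointer on the carousel's foot, and finish with the gripper still gripping the knob and holding the carousel still there; do not let go. Leave the other things on the table where they are.

Things in the scene. Friction and masses are not known exactly. Their poses are not given: they have to be found in the camera images.
- stand: Fixed grey foot of the carousel on the table, 210 mm across; origin on the turning axis at the table surface. A flat dark steel arm runs out from it along its own -x (towards the robot, give or take 0.35 rad) and carries the upright steel pointer fin, 6 mm wide, 32 mm tall (top 38 mm above the table), 137 to 167 mm from the axis.
- front_spot (a point): Point on the stand, 85 mm from the axis in the direction of the pointer fin, 29 mm above the table: where the centre of a pot's foot lies when its pocket faces the pointer squarely. It does not turn with the disc.
- carousel: Turning wooden disc, 262 mm across, top 26 mm above the table; origin on the turning axis at the table surface, z up. Turns freely either way by several turns about the vertical (friction about 0.06 N m, no spring, no click stops). It carries four round pockets 90 degrees apart and the centre knob.
- pocket_a (a point): Centre of the floor of the first of the four pockets: 85 mm from the axis, floor 29 mm and rim 42 mm above the table, bore 65 to 67 mm across, wall 4 mm. Turns with the disc. Holds one of the two carousel pots (marked or plain) at the start.
- pocket_b (a point): Centre of the floor of the second of the four pockets: 85 mm from the axis, floor 29 mm and rim 42 mm above the table, bore 65 to 67 mm across, wall 4 mm. Turns with the disc. Holds one of the two carousel pots (marked or plain) at the start.
- pocket_c (a point): Centre of the floor of the third of the four pockets: 85 mm from the axis, floor 29 mm and rim 42 mm above the table, bore 65 to 67 mm across, wall 4 mm. Turns with the disc. Empty at the start.
- pocket_d (a point): Centre of the floor of the fourth of the four pockets: 85 mm from the axis, floor 29 mm and rim 42 mm above the table, bore 65 to 67 mm across, wall 4 mm. Turns with the disc. Empty at the start.
- knob: Round black knob on the carousel's axis, 36 mm across, 30 mm tall, fixed to the disc by a steel post 20 mm across; origin at the centre of its underside, 95 mm above the table (knob top 125 mm). Turning it turns the disc.
- pot_marked: The marked pot, standing loose in a pocket of the carousel at the start: screw pot of dye powder, upright, body 58 mm across, lid 60 mm across from 40 to 52 mm above its foot (grasp the lid), about 0.08 kg; origin at the centre of its foot. A wooden clothes-peg 15 x 72 x 12 mm is fixed flat across the top of its lid (total height 64 mm, peg along the pot's y); no other pot has one.
- pot_inside: Plain pot that already stands loose in the other occupied pocket: screw pot of dye powder, upright, body 58 mm across, lid 60 mm across from 40 to 52 mm above its foot (grasp the lid), about 0.08 kg; origin at the centre of its foot.
- pot_near: First loose plain pot, on the table right of the carousel, the one nearer the robot: screw pot of dye powder, upright, body 58 mm across, lid 60 mm across from 40 to 52 mm above its foot (grasp the lid), about 0.08 kg; origin at the centre of its foot.
- pot_far: Second loose plain pot, on the table right of the carousel, the one farther from the robot: screw pot of dye powder, upright, body 58 mm across, lid 60 mm across from 40 to 52 mm above its foot (grasp the lid), about 0.08 kg; origin at the centre of its foot.
- brush: Bystander: dye brush lying flat between the two loose pots, 26 x 200 x 12 mm, long in its y; origin under its middle.
- cup: Bystander: thin clear mixing cup, 70 mm across, 81 mm high, standing behind the work; origin at the centre of its foot.
- peg: Bystander: loose clothes-peg, 15 x 72 x 12 mm, long in its y, behind the carousel to the left; origin under its middle.
- pipette: Bystander: pipette 153 x 15 x 15 mm, long in its x, near the front edge; origin under its middle.
- tape: Bystander: roll of tape lying flat, 100 mm across, 25 mm high, left of the carousel; origin at the centre of its underside.

How it is judged:
On the way, in this order (a step that is already met when the one before it is completed fails the run):
1. one of the two loose pots sits in a pocket of the carousel and is let go (((((horizontal distance between pot_near and pocket_c below 0.007 m or horizontal distance between pot_near and pocket_d below 0.007 m) and z of pot_near in the frame of carousel between 0.022 and 0.036 m and angle between pot_near's own z axis and vertical below 0.12 rad) and contact force between the fingers and pot_near below 0.05 N) or (((horizontal distance between pot_far and pocket_c below 0.007 m or horizontal distance between pot_far and pocket_d below 0.007 m) and z of pot_far in the frame of carousel between 0.022 and 0.036 m and angle between pot_far's own z axis and vertical below 0.12 rad) and contact force between the fingers and pot_far below 0.05 N))), for 0.2 s.
2. both pots sit in pockets, let go ((horizontal distance between pot_near and pocket_c below 0.007 m or horizontal distance between pot_near and pocket_d below 0.007 m) and z of pot_near in the frame of carousel between 0.022 and 0.036 m and angle between each of pot_near, pot_far's own z axis and vertical below 0.12 rad and (horizontal distance between pot_far and pocket_c below 0.007 m or horizontal distance between pot_far and pocket_d below 0.007 m) and z of pot_far in the frame of carousel between 0.022 and 0.036 m and contact force between the fingers and pot_near below 0.05 N and contact force between the fingers and pot_far below 0.05 N), for 0.2 s.
3. then the marked pot is turned to the pointer (horizontal distance between pot_marked and front_spot below 0.012 m), for 0.2 s.
At the end, for the whole second after the job is handed in: Loaded pots upright in pockets c, d and the others in a, b (foot within 7 mm of the floor, centre within 7 mm of the pocket's, tilt < 0.12 rad); marked pot within 12 mm of front_spot; carousel under 0.06 rad/s; fingers press the knob with over 2 N and touch neither newly loaded pot (all of step 2 and (horizontal distance between pot_inside and pocket_a below 0.007 m or horizontal distance between pot_inside and pocket_b below 0.007 m) and z of pot_inside in the frame of carousel between 0.022 and 0.036 m and angle between each of pot_inside, pot_marked's own z axis and vertical below 0.12 rad and (horizontal distance between pot_marked and pocket_a below 0.007 m or horizontal distance between pot_marked and pocket_b below 0.007 m) and z of pot_marked in the frame of carousel between 0.022 and 0.036 m and horizontal distance between pot_marked and front_spot below 0.012 m and angular speed of carousel below 0.06 rad/s and contact force between the fingers and knob above 2 N); the arm keeps its last pose, push and grip.
It fails at once if the brush is moved more than 30 mm (distance of brush from where it was at the start of the episode above 0.03 m).
It fails at once if the cup is moved more than 30 mm (distance of cup from where it was at the start of the episode above 0.03 m).
It fails at once if the peg is moved more than 30 mm (distance of peg from where it was at the start of the episode above 0.03 m).
It fails at once if the pipette is moved more than 30 mm (distance of pipette from where it was at the start of the episode above 0.03 m).
It fails at once if the tape is moved more than 30 mm (distance of tape from where it was at the start of the episode above 0.03 m).
It also fails if it takes over 58 s, if anything falls off the work surface, if the arm or the gripper's body presses on something with over 40 N, if the wrist force passes 120 N, or if a joint passes its speed limit or range.

### The arm

A 6-joint arm with a two-finger parallel gripper is mounted at the origin on a cart in front of the work surface, level with it; the furniture and walls round the work are solid. World frame = base frame: x ahead of the robot, y to its left, z up, the work surface at z = 0. Lengths are in m, angles in rad, forces in N, time in s.
With the tool pointing down it reaches from about 0.375 to 0.9 m from the base axis. Payload 3.1 kg.
Tool frame: the origin (TCP) lies at the very end of the fingers, on their centre line; the grasp point (between the pads) lies 19 mm behind it; z points along the fingers, y is the line along which they close (so a half turn about z gives the same grasp; the last joint's range is limited). The gripper opens to 85 mm and grips with 20 to 120 N. Pads are 22 mm wide; open, the fingers measure 114 mm over their backs; the gripper's body (76 mm by 85 mm) begins 54 mm behind the grasp point. The pads swing forward as they close: fully open they stand 13 mm farther back than shut.
Start: joints at [-1.321, 0.527, 1.433, -0, 1.181, -0.178], TCP at [0.26, -0.568, 0.231] pointing down, gripper open.
Joint ranges: [-3.08, 3.08], [-0.75, 2.2], [0.22, 2.44], [-1.43, 4.57], [0, 2.65], [-2.85, 2.85]. Speed limits (rad/s): [2.79, 2.79, 3.14, 3.14, 3.14, 3.14].

### API

Orientations are given as a unit quaternion [w, x, y, z].
In Python, from station import robot, eyes gives the robot as it stands (robot), with the cameras (eyes).
- The arm moves only by the shell command python3 steer.py 'ROWS' [OPENING] [FORCE]. ROWS is a JSON list of rows, 1 to 12 of them, each written [[dx, dy, dz], [rx, ry, rz]]: dx, dy, dz in fractions of the full range, 1 being 0.4 m, then a rotation vector rx, ry, rz in parts of the range, where 1.0 means pi/2 rad; each row shifts and turns the commanded pose from where the row before left it, along the tool's axes as they then stand; what a row does not reach is not made up. A row lasts 1/12 s, in which the tool goes at most 0.0417 m and 0.125 rad, less where a joint would pass 70% of its speed; a pose out of reach is approached as far as the arm can. OPENING is the finger opening in m, set as the command begins (- or left out keeps the last). The fingers move at their own pace and stop on an object; FORCE is the grip in N (left out, the last holds). Time passes only in rows, so rows that do not move let the fingers close. It prints the time, the measured TCP pose, the force, the opening and the grip force at its end. Shift and turn numbers lie between -1 and 1, and a call with a number outside is refused. Input that does not fit is refused with a message, and nothing moves.
- robot.get_obs(): the state, without advancing time (a new reading comes with each control period).
- eyes.get_image(name): name is "scene" or "top"; returns a dict with "pixels" (384x512x3 uint8, red, green, blue), "fx", "fy", "cx", "cy" (pixels), "rvec" (rotation vector, rad) and "tvec" (3), from world to camera coordinates, as OpenCV has them. Camera axes: x right, y down, z forward; pixel columns grow to the right and rows downward; lengths in m; the calibration is good to about 2 mm. A picture is of the moment at which its call begins. There is no depth.
- robot.job_done(): hands the job in; it is judged then, once.
The state is a dict: "t": time; "joint_positions": joint angles; "qd": joint speeds; "tau": joint torques, N m; "ee_pos": TCP position; "eef_rot": TCP orientation; "ft_force": force on the tool from outside, world axes, zero at the start; "ft_torque": the same for the moment, N m; "finger_gap": finger opening in m; "finger_force": force on a finger pad.
Only numpy, scipy, OpenCV 4.12 (cv2) and the standard library are available. Lean on these libraries where they do the work, as an engineer would, in place of code of your own. Each camera call takes 0.05 s, during which the arm holds its last target. There are 200 camera calls.

## Working session

There is one attempt and no reset: what is moved stays moved. The work goes in short steps, Python scripts to look and compute and a shell command to move; the robot and the scene stay as the last step left them, time stands still between calls to the robot, and variables do not carry over. Pictures are saved under pics/ and viewed, at most 10 in all, crops included, and the job is handed in when it is done.

```bash
ls; mkdir -p pics
python3 - <<'E'
from station import robot, eyes
import cv2, numpy as np
o=robot.get_obs(); print({k:np.round(v,3).tolist() for k,v in o.items()})
for n in("scene","top"):
    d=eyes.get_image(n); cv2.imwrite(f"pics/{n}0.png",d["pixels"][:,:,::-1]); np.savez(f"pics/{n}0.npz",**d)
    print(n,d["fx"],d["fy"],d["cx"],d["cy"],d["rvec"],d["tvec"])
E
```

```text
pics
station.py
steer.py
{'t': 0.0, 'joint_positions': [-1.32, 0.528, 1.434, 0.0, 1.181, -0.178], 'qd': [-0.001, -0.001, -0.0, -0.001, 0.0, -0.0], 'tau': [-0.002, -44.235, -17.803, -0.0, 0.009, 0.0], 'ee_pos': [0.26, -0.568, 0.23], 'eef_rot': [-0.001, 0.977, 0.213, -0.0], 'ft_force': [-0.504, -0.743, 0.373], 'ft_torque': [-0.034, -0.016, -0.027], 'finger_force': 0.0, 'finger_gap': 0.085}
scene 422.37775724126004 422.37775724126004 260.0324005834654 194.72127962561575 [ 1.94918845 -0.71435798  0.45007982] [-0.41559635  0.24789963  1.08993671]
top 402.67041196954676 402.67041196954676 253.7665972352768 192.67403390214199 [ 2.1559709  -2.03843375  0.22944996] [-0.01041194  0.56977379  1.02953491]
```

View pics/top0.png

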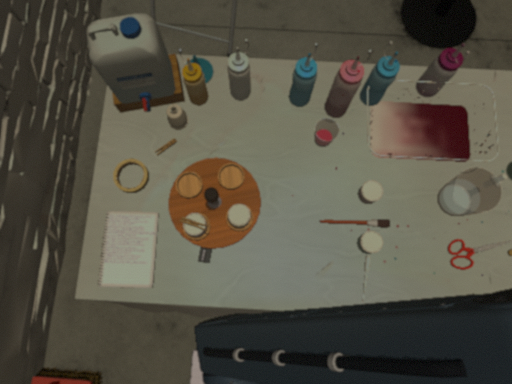

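View pics/scene0.png

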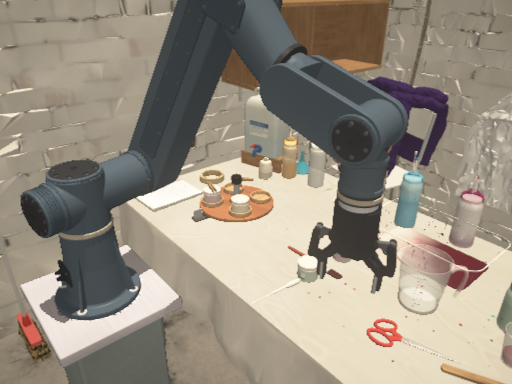

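The top view shows the carousel at about (212,202), with the knob near (212,194). The marked pot is at (195,225) and the plain pot inside at (239,215). The empty pockets are at (189,185) and (231,177), and the pointer is at (205,255). The loose pots are at (371,191) (far) and (371,242) (near), with the brush between them at row 222.

```bash
cat > h.py <<'E'
import numpy as np, cv2
from scipy.spatial.transform import Rotation as R
def ray(d,u,v,z):
    Rm=R.from_rotvec(d["rvec"]).as_matrix(); c=-Rm.T@d["tvec"]
    r=Rm.T@np.array([(u-d["cx"])/d["fx"],(v-d["cy"])/d["fy"],1.])
    return (c+r*(z-c[2])/r[2])
def proj(d,p):
    q=R.from_rotvec(d["rvec"]).as_matrix()@np.array(p)+d["tvec"]
    return np.array([d["fx"]*q[0]/q[2]+d["cx"],d["fy"]*q[1]/q[2]+d["cy"]])
def ell(d,mask,z,amin=80):
    "fit circles on plane z to the outer contours of mask"
    out=[]
    for c in cv2.findContours(mask.astype(np.uint8),cv2.RETR_EXTERNAL,cv2.CHAIN_APPROX_NONE)[0]:
        if cv2.contourArea(c)<amin: continue
        P=np.array([ray(d,u,v,z)[:2] for u,v in cv2.convexHull(c)[:,0].astype(float)])
        A=np.c_[2*P,np.ones(len(P))]; s=np.linalg.lstsq(A,(P**2).sum(1),rcond=None)[0]
        m=c[:,0].mean(0); r=np.sqrt(s[2]+s[:2]@s[:2])
        out.append((m.round(1),s[:2].round(4),round(2*r*1000,1),cv2.contourArea(c)))
    return out
E
python3 - <<'E'
from h import *
d=dict(np.load("pics/top0.npz")); im=d["pixels"]; hsv=cv2.cvtColor(im,cv2.COLOR_RGB2HSV)
for p in [(371,191),(371,200),(340,180),(371,242),(239,215),(195,225),(189,185),(212,225),(231,177),(205,255),(212,195),(250,180)]: print(p,im[p[1],p[0]],hsv[p[1],p[0]])
c=cv2.resize(im[140:270,155:275],None,fx=4.5,fy=4.5,interpolation=cv2.INTER_CUBIC)
e=cv2.resize(im[165:265,320:400],None,fx=4.5,fy=4.5,interpolation=cv2.INTER_CUBIC)
k=np.zeros((585,360,3),np.uint8); k[:450,:]=e[:450,:360]
c=c[:,:440] if c.shape[1]+360>800 else c
cv2.imwrite("pics/crop0.png",cv2.hconcat([c,k])[:,:,::-1]); print(c.shape)
w=((hsv[:,:,1]>90)&(hsv[:,:,0]<20)).astype(np.uint8); w[:,:160]=0;w[:140]=0;w[262:]=0;w[:,270:]=0
print("disc",ell(d,w,0.026))
E
```

```text
(371, 191) [150 147 122] [ 27  48 150]
(371, 200) [134 127 106] [ 23  53 134]
(340, 180) [121 126 107] [ 38  38 126]
(371, 242) [147 146 122] [ 29  43 147]
(239, 215) [148 146 121] [ 28  47 148]
(195, 225) [108  86  52] [ 18 132 108]
(189, 185) [135  98  54] [ 16 153 135]
(212, 225) [124  74  34] [ 13 185 124]
(231, 177) [136  99  53] [ 17 156 136]
(205, 255) [62 58 53] [17 37 62]
(212, 195) [41 35 26] [18 93 41]
(250, 180) [115  69  34] [ 13 180 115]
(585, 440, 3)
disc [(array([214.3, 202.7]), array([0.5471, 0.1316]), np.float64(259.1), 6453.5)]
```

View pics/crop0.png

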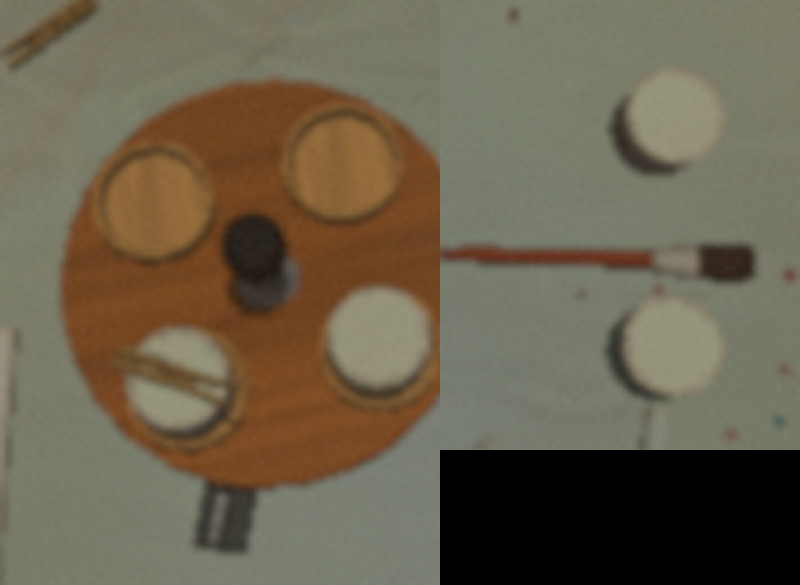

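The crop shows two empty pockets with light floors at the back. The pegged pot is front-left, the plain pot front-right, and the pointer is just left of front-centre. The brush lies between the loose pots, with the pipette tip just in front of the near pot.

```bash
cat > meas.py <<'E'
from h import *
def meas(d,zl=0.052,zp=0.081):
    im=d["pixels"]; hsv=cv2.cvtColor(im,cv2.COLOR_RGB2HSV)
    H,S,V=[hsv[:,:,i].astype(int) for i in range(3)]
    m=((V>137)&(S<75)).astype(np.uint8); w=m.copy()
    m[:, :320]=0; m[:,400:]=0; m[:165]=0;m[265:]=0
    print("loose",*ell(d,m,zl,60),sep="\n ")
    w[:165]=0; w[250:]=0; w[:,:165]=0; w[:,262:]=0
    print("inside",*ell(d,w,zp,40),sep="\n ")
E
python3 - <<'E'
from meas import *
d=dict(np.load("pics/top0.npz")); meas(d)
hsv=cv2.cvtColor(d["pixels"],cv2.COLOR_RGB2HSV); H,S,V=[hsv[:,:,i].astype(int) for i in range(3)]
f=((V>124)&(S>100)&(H>=14)&(H<22)).astype(np.uint8); f[:160]=0;f[205:]=0;f[:,:165]=0;f[:,262:]=0
print("floors",*ell(d,f,0.029),sep="\n ")
k=((V<60)).astype(np.uint8); k[:185]=0;k[206:]=0;k[:,:200]=0;k[:,225:]=0
print("knob",*ell(d,k,0.125,30),sep="\n ")
p=((V<85)&(S<70)).astype(np.uint8); p[:248]=0;p[264:]=0;p[:,:190]=0;p[:,220:]=0
ys,xs=np.nonzero(p); print("arm",xs.min(),xs.max(),ys.min(),ys.max())
c=max(cv2.findContours(p,0,1)[0],key=cv2.contourArea); b=cv2.boxPoints(cv2.minAreaRect(c)); print([ray(d,*q,0.01)[:2].round(3).tolist() for q in b])
# fin: brighter strip
print(V[246:264,196:216])
g=((V>85)&(H>=20));
E
```

```text
loose
 (array([371.8, 241.4]), array([ 0.4567, -0.3007]), np.float64(54.3), 299.5)
 (array([372.1, 190. ]), array([ 0.598 , -0.3034]), np.float64(54.3), 277.0)
inside
 (array([191.9, 229.5]), array([0.4629, 0.1758]), np.float64(36.7), 73.5)
 (array([196.4, 217.8]), array([0.4821, 0.1714]), np.float64(40.3), 69.5)
 (array([239. , 214.1]), array([0.5059, 0.0573]), np.float64(54.1), 301.5)
floors
 (array([189.2, 185.4]), array([0.5887, 0.2045]), np.float64(62.8), 352.0)
 (array([231.1, 177. ]), array([0.6199, 0.0887]), np.float64(63.7), 354.0)
knob
 (array([211.4, 197. ]), array([0.5388, 0.1284]), np.float64(43.2), 165.5)
arm 198 211 248 262
[[0.382, 0.165], [0.42, 0.161], [0.415, 0.13], [0.377, 0.135]]
[[121 116 115 112 102 100 106 111 110 116 117 119 122 121 123 122 121 122
  119 119]
 [128 127 125 117  92  74  77  85  88  89  93 100 105 106 110 109 110 111
  111 111]
 [128 130 129 119  89  62  59  61  64  61  64  71  75  73  79  84  96  99
   99 101]
 [128 128 128 115  89  64  60  70  75  63  57  56  58  59  58  71  97 109
  111 114]
 [128 129 125 106  77  64  67  92  99  83  61  59 
[... 440 characters left out ...]
 124 128
  126 126]
 [128 119  96  71  60  72  93  96  78  59  59  61  60  61  74 109 124 128
  128 127]
 [128 119  92  64  60  74  94  91  72  58  58  65  60  64  82 112 124 126
  127 127]
 [127 119  90  65  63  80 100  87  65  57  60  61  61  72  96 120 128 125
  127 126]
 [125 114  89  62  61  82  93  85  62  57  61  59  63  75 105 123 126 127
  128 126]
 [124 109  83  63  62  74  77  68  57  56  58  60  57  74 106 124 125 129
  125 126]
 [124 115  97  82  76  78  77  68  57  60  59  61  61  77 105 123 126 125
  125 125]
 [127 123 113 112 110 109 103  91  81  78  77  78  79  88 112 124 128 125
  125 126]
 [126 126 127 125 126 125 122 116 114 108 109 110 108 115 120 125 128 125
  127 126]]
```

Units first: shifts go in shares of 0.4 m and turns go in shares of pi/2 rad. So 0.1073 rad / 1.5708 = 0.0683.

```bash
python3 steer.py '[[[0, 0, 0], [0, 0, 0.0683]], [[0, 0, 0], [0, 0, 0.0683]], [[0, 0, 0], [0, 0, 0.0683]], [[0, 0, 0], [0, 0, 0.0683]]]' 0.085 40
python3 steer.py '[[[0.025, -0.0325, 0.01], [0, 0, 0]], [[0.05, -0.0675, 0.025], [0, 0, 0]], [[0.05, -0.0675, 0.025], [0, 0, 0]], [[0.05, -0.0675, 0.025], [0, 0, 0]], [[0.05, -0.0675, 0.025], [0, 0, 0]], [[0.05, -0.0675, 0.025], [0, 0, 0]], [[0.05, -0.0675, 0.025], [0, 0, 0]], [[0.05, -0.0675, 0.025], [0, 0, 0]], [[0.05, -0.0675, 0.025], [0, 0, 0]], [[0.05, -0.0675, 0.025], [0, 0, 0]], [[0.0168, -0.0283, 0.01], [0, 0, 0]], [[0, 0, 0], [0, 0, 0]]]'
python3 - <<'E'
from meas import *; from station import robot, eyes
o=robot.get_obs(); print(o["t"],o["ee_pos"],R.from_quat(np.roll(o["eef_rot"],-1)).as_matrix().round(3))
d=dict(np.load("pics/top0.npz")); Rm=R.from_rotvec(d["rvec"]).as_matrix(); print("cam",-Rm.T@d["tvec"])
s=eyes.get_image("scene"); cv2.imwrite("pics/s1.png",s["pixels"][:,:,::-1])
E
```

```text
t: 0.43
ee_pos: [0.2598, -0.568, 0.2307]
eef_rot: [-0.001, 1.0, -0.003, -0.0]
ft_force: [-0.0, 0.8, -0.9]
finger_gap: 0.0849
finger_force: 0.0
t: 1.43
ee_pos: [0.4569, -0.2965, 0.1319]
eef_rot: [-0.002, 1.0, 0.003, -0.001]
ft_force: [-1.0, -0.2, -0.2]
finger_gap: 0.085
finger_force: 0.0
1.4333 [ 0.45689757 -0.29646738  0.13188975] [[ 1.     0.006 -0.003]
 [ 0.006 -1.     0.004]
 [-0.003 -0.004 -1.   ]]
cam [0.32443375 0.0055607  1.13110765]
```

View pics/s1.png

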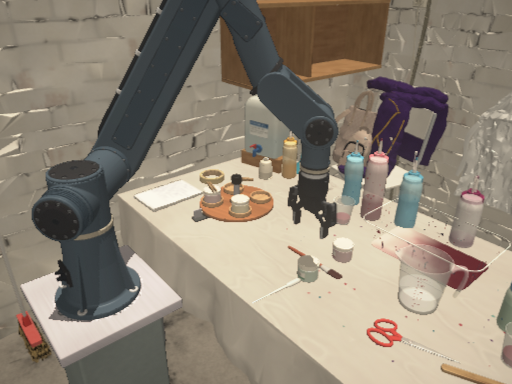

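The gripper hovers with its fingertips near (315,230), the near pot is at (307,268) and the far pot at (343,250). I'll check by projecting the measured points into this view.

Run:
```python
from meas import *
d=dict(np.load("pics/scene0.npz"))
for n,p in dict(tcp=(.457,-.2965,.132),near=(.4567,-.3007,.052),far=(.598,-.3034,.052),knob=(.5467,.1313,.125),F2=(.6199,.0887,.029)).items(): print(n,proj(d,p).round(1))
s=dict(d); s["pixels"]=cv2.imread("pics/s1.png")[:,:,::-1]
hsv=cv2.cvtColor(np.ascontiguousarray(s["pixels"]),cv2.COLOR_RGB2HSV)
for r,c in((262,307),(258,307),(243,343),(240,343),(250,330)): print(hsv[r,c])
for x0,x1,y0,y1 in((292,325,250,286),(328,358,232,265)):
    g=cv2.cvtColor(np.ascontiguousarray(s["pixels"][y0:y1,x0:x1]),cv2.COLOR_RGB2GRAY); print(g[::2,::2])
```

```text
tcp [308.4 234.2]
near [307.6 260.2]
far [342.5 241.8]
knob [235.1 174.6]
F2 [259.3 197.7]
[ 19  49 146]
[ 19  49 145]
[ 22  27 250]
[ 23  26 250]
[ 22  44 228]
[[ 89 107 129 188 215 214 215 215 217 218 217 216 216 217 217 217 217]
 [213 156  92 112 140 191 216 215 215 217 216 216 216 216 217 217 217]
 [213 213 205 156 100 120 146 216 217 217 217 217 216 215 216 217 217]
 [214 213 212 214 165 132 139 140 139 151 236 227 217 217 216 215 215]
 [213 212 213 191 137 137 137 136 136 137 157 242 242 217 217 216 216]
 [213 213 214 141 137 136 136 136 136 136 137 243 243 227 218 217 217]
 [212 213 213 136 136 136 136 136 136 136 137 221 244 233 220 217 217]
 [214 213 212 141 140 137 135 136 137 137 137 137 179 225 140 195 216]
 [214 214 213 129 145 150 151 138 136 137 140 140 151 170 145 214 220]
 [215 215 214 122 143 148 152 155 154 158 156 154 144 179 169 169 209]
 [214 215 215 117 132 158 161 156 156 157 157 160 151 167 206 168 158]
 [211 212 176 109 136 135 139 149 154 155 149 145 138 185 215 217 210]
 [213 211 205 105 123 157 155 139 141 141 140 140 137 189 216 217 217]
 [213 215 215 11
[... 711 characters left out ...]
8 217]
 [218 218 189 224 243 242 242 243 243 243 243 243 227 230 218]
 [217 217 186 133 224 242 242 242 242 242 242 243 238 214 217]
 [217 217 188 135 140 165 197 232 246 246 244 207 164 217 217]
 [217 217 180 119 133 153 151 154 157 155 155 173 170 217 217]
 [216 216 178 138 124 130 140 159 152 169 153 139 185 217 217]
 [217 216 163 139 125 130 132 134 136 138 139 134 185 217 217]
 [216 216 165 105 126 130 133 135 137 139 138 135 197 216 216]
 [215 216 209 121 128 131 134 136 138 139 138 135 214 216 216]
 [217 216 215 210 129 132 134 137 138 138 137 179 217 216 215]
 [217 217 217 217 216 203 203 135 138 171 204 217 216 215 215]
 [216 216 216 217 217 216 217 216 215 215 215 216 218 217 214]]
```

To row units: 0.02 m / 0.4 = 0.05, 0.015 m / 0.4 = 0.0375.

```bash
python3 steer.py '[[[0, 0.005, 0.025], [0, 0, 0]], [[0, 0.0025, 0.05], [0, 0, 0]], [[0, 0, 0.05], [0, 0, 0]], [[0, 0, 0.05], [0, 0, 0]], [[0, 0, 0.0375], [0, 0, 0]], [[0, 0, 0], [0, 0, 0]], [[0, 0, 0], [0, 0, 0]]]'
```

```text
t: 2.07
ee_pos: [0.4557, -0.3054, 0.0476]
eef_rot: [-0.0, 1.0, -0.001, -0.001]
ft_force: [-0.7, -0.1, 0.9]
finger_gap: 0.0851
finger_force: 0.0
```

To row units: 0.012 m / 0.4 = 0.03, 0.001 m / 0.4 = 0.0025.

```bash
python3 steer.py '[[[0.0025, -0.01, 0.01], [0, 0, 0]], [[0, 0, 0.025], [0, 0, 0]], [[0, 0, 0.03], [0, 0, 0]], [[0, 0, 0], [0, 0, 0]], [[0, 0, 0], [0, 0, 0]]]'
python3 steer.py '[[[0, 0, 0], [0, 0, 0]], [[0, 0, 0], [0, 0, 0]], [[0, 0, 0], [0, 0, 0]], [[0, 0, 0], [0, 0, 0]], [[0, 0, 0], [0, 0, 0]], [[0, 0, 0], [0, 0, 0]]]' 0.05 40
```

```text
t: 2.48
ee_pos: [0.4573, -0.2997, 0.0216]
eef_rot: [-0.001, 1.0, -0.0, -0.001]
ft_force: [-0.4, -0.6, -0.6]
finger_gap: 0.0846
finger_force: 0.0
t: 2.98
ee_pos: [0.458, -0.3005, 0.023]
eef_rot: [0.0, 1.0, -0.0, 0.0]
ft_force: [-0.3, -0.9, 5.3]
finger_gap: 0.0589
finger_force: 43.0
```

To row units: -0.03 m / 0.4 = -0.075, -0.02 m / 0.4 = -0.05.

```bash
python3 steer.py '[[[0, 0, -0.025], [0, 0, 0]], [[0, 0, -0.05], [0, 0, 0]], [[0, 0, -0.075], [0, 0, 0]], [[0, 0, -0.075], [0, 0, 0]], [[0, 0, -0.05], [0, 0, 0]], [[0, 0, -0.025], [0, 0, 0]]]'
python3 steer.py '[[[0.015, -0.0375, 0], [0, 0, 0]], [[0.0313, -0.075, 0], [0, 0, 0]], [[0.0363, -0.0875, 0], [0, 0, 0]], [[0.0363, -0.0875, 0], [0, 0, 0]], [[0.0363, -0.0875, 0], [0, 0, 0]], [[0.0363, -0.0875, 0], [0, 0, 0]], [[0.0363, -0.0875, 0], [0, 0, 0]], [[0.0363, -0.0875, 0], [0, 0, 0]], [[0.0363, -0.0875, 0], [0, 0, 0]], [[0.0363, -0.0875, 0], [0, 0, 0]], [[0.0363, -0.0875, 0], [0, 0, 0]], [[0.0313, -0.075, 0], [0, 0, 0]]]'
python3 steer.py '[[[0, 0, 0], [0, 0, 0]], [[0, 0, 0], [0, 0, 0]], [[0, 0, 0], [0, 0, 0]], [[0, 0, 0], [0, 0, 0]]]'
python3 - <<'E'
from h import *; from station import robot, eyes
o=robot.get_obs(); print(o["t"],o["ee_pos"],R.from_quat(np.roll(o["eef_rot"],-1)).as_matrix().round(3))
ims=[]
for n in("top","scene"):
    d=eyes.get_image(n); np.savez(f"pics/{n}2.npz",**d)
    u,v=proj(d,np.array(o["ee_pos"])).round().astype(int); print(n,u,v)
    ims.append(cv2.resize(d["pixels"][v-50:v+50,u-65:u+65],None,fx=3,fy=3,interpolation=cv2.INTER_CUBIC))
cv2.imwrite("pics/c2.png",cv2.hconcat(ims)[:,:,::-1])
E
```

```text
t: 3.48
ee_pos: [0.4587, -0.301, 0.1453]
eef_rot: [0.002, 1.0, -0.0, 0.002]
ft_force: [-0.6, -0.2, -0.7]
finger_gap: 0.0593
finger_force: 43.3
t: 4.48
ee_pos: [0.6191, 0.0924, 0.1415]
eef_rot: [-0.0, 1.0, 0.0, -0.001]
ft_force: [-0.1, -0.5, -0.2]
finger_gap: 0.0591
finger_force: 43.3
t: 4.82
ee_pos: [0.6184, 0.0887, 0.1417]
eef_rot: [0.0, 1.0, -0.001, -0.001]
ft_force: [-0.0, -0.7, -0.3]
finger_gap: 0.0592
finger_force: 43.4
4.8167 [0.61840109 0.08870729 0.14174279] [[ 1.    -0.002 -0.002]
 [-0.002 -1.    -0.   ]
 [-0.002  0.    -1.   ]]
top 229 166
scene 259 169
```

View pics/c2.png

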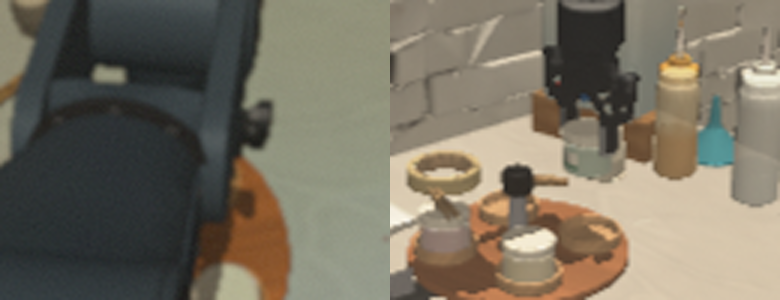

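The pot hangs upright in the gripper above the right-rear pocket; in the right-hand crop its body spans about 563–627. I'll compare its column with the projection.

Run:
```python
from h import *
d=dict(np.load("pics/scene2.npz"))
for z in(.12,.13,.14): print(proj(d,(.6184,.0887,z)).round(1), [proj(d,(.6184+q*.029*.70,.0887-q*.029*.70,z)).round(1).tolist() for q in(-1,1)], proj(d,(.6134,.0887,z)).round(1))
g=cv2.cvtColor(d["pixels"],cv2.COLOR_RGB2GRAY); 
for r in(170,172,174,176): print(r,g[r,244:282])
```

```text
[259.2 174.5] [[250.9, 174.1], [267.6, 174.8]] [258.1 174.8]
[259.3 171.8] [[250.9, 171.5], [267.6, 172.1]] [258.2 172.2]
[259.3 169.1] [[250.9, 168.8], [267.7, 169.5]] [258.2 169.5]
170 [196 195 196 196 196 195 196 161 106 122 136 139 132 126 127 128 128 128
 129 112  96 101  97 106 117 138 151 144 119  86  85  83  82  81  82  83
  83 107]
172 [196 195 195 196 196 196 196 158  97 119 139 147 139 129 130 130 130 130
 129 128 127 124 122 126 141 141 131 130 160 183 171 137  97  85  83  83
 110 129]
174 [199 198 197 197 198 198 199 168 112  93  92 105 120 128 130 131 131 130
 130 129 127 125 123 123 126 124 122 129 170 200 200 200 200 198 192 194
 201 164]
176 [201 199 199 198 199 201 200 197 180 148 126 122 126 129 130 130 131 130
 129 129 127 128 127 126 128 124 120 161 197 199 199 200 200 200 199 199
 200 192]
```

Run:
```python
from h import *
d=dict(np.load("pics/scene2.npz")); Rm=R.from_rotvec(d["rvec"]).as_matrix(); print(Rm.round(3), -Rm.T@d["tvec"])
def cyl(x,y,z,r):
    P=[proj(d,(x+r*np.cos(t),y+r*np.sin(t),z)) for t in np.arange(0,6.28,.05)]; P=np.array(P); return P.min(0).round(1),P.max(0).round(1)
print("pot foot",cyl(.6184,.0887,.119,.029)); print("lid top", cyl(.6184,.0887,.171,.03))
print("near lid table",cyl(.4567,-.3007,.052,.03),"far",cyl(.598,-.3034,.052,.03),"knob top",cyl(.5467,.1313,.125,.018), "disc",cyl(.5467,.1313,.026,.131))
g=cv2.cvtColor(d["pixels"],cv2.COLOR_RGB2GRAY); print(g[160:190:2,246:276:1])
hsv=cv2.cvtColor(d["pixels"],cv2.COLOR_RGB2HSV); k=(hsv[:,:,2]<60).astype(np.uint8); k[:168]=0;k[190:]=0;k[:,:222]=0;k[:,250:]=0
ys,xs=np.nonzero(k); print("knob seen",xs.min(),xs.max(),ys.min(),ys.max())
k=((hsv[:,:,1]>110)&(hsv[:,:,0]<16)).astype(np.uint8);k[:180]=0;k[225:]=0;k[:,:190]=0;k[:,280:]=0
c=max(cv2.findContours(k,0,1)[0],key=cv2.contourArea);print("disc seen",cv2.boundingRect(c))
```

```text
[[ 0.759 -0.651  0.011]
 [-0.291 -0.353 -0.889]
 [ 0.583  0.672 -0.457]] [-0.24767341 -0.91542489  0.72304338]
pot foot (array([250.8, 171.3]), array([267.7, 178.3]))
lid top (array([250.5, 157.4]), array([268.2, 164.2]))
near lid table (array([296.4, 253.7]), array([318.9, 267. ])) far (array([331.9, 236.1]), array([353.1, 247.8])) knob top (array([229.8, 172.5]), array([240.4, 176.9])) disc (array([198. , 184.1]), array([272.9, 219.3]))
[[ 80  83  84  87  80  80 102 119 122 124 124 123 122 123 123 124 123 101
   53  45  45  44  45  44  69  85  80  86  90  88]
 [ 82  80  80  80 118 139 127 124 122 123 122 123 122 122 123 123 123 108
   93  85  53  46  46  64 132 139  82  82  82  81]
 [173 158 137  97  94 116 127 130 134 136 134 131 132 130 131 133 134 114
   95  87  53  46  46  59 118 126  85  86  87  87]
 [199 200 200 200 197 182 151 126 132 141 141 140 143 144 144 142 143 122
   94  87  53  47  46  59 117 155 129  83  84  85]
 [199 200 199 198 199 168 122 125 128 136 139 148 154 147 150 154 159 133
   95  87  53  47  47  70 124 150 124  79  81  82]
 [196 196 196 195 196 161 106 12
[... 573 characters left out ...]
87 195 199 199 199]
 [104 112 102  90  93  95  93 155 199 199 200 199 200 199 199 199 198 194
  187 187 187 191 197 201 200 200 199 198 199 200]
 [201 200 199 199 198 198 198 197 197 197 196 196 197 197 198 197 198 200
  201 201 201 201 202 202 202 202 201 200 200 199]
 [204 203 203 202 201 200 199 199 198 198 197 197 199 198 198 197 198 200
  202 202 201 199 200 199 200 201 202 202 202 202]
 [140 146 153 153 153 161 168 185 201 201 201 199 199 200 198 197 197 198
  201 203 202 199 200 200 201 200 200 200 200 200]
 [135 134 134 134 134 135 134 133 134 136 139 148 158 163 183 198 197 198
  201 203 203 201 199 199 200 201 201 201 201 201]]
knob seen 232 240 175 183
disc seen (200, 183, 73, 39)
```

Run:
```python
from h import *
d=dict(np.load("pics/scene2.npz")); im=d["pixels"][140:195,225:290].copy()
cv2.imwrite("pics/c3.png",cv2.resize(im,None,fx=10,fy=10,interpolation=cv2.INTER_NEAREST)[:,:,::-1])
```

```text
(no output)
```

View pics/c3.png

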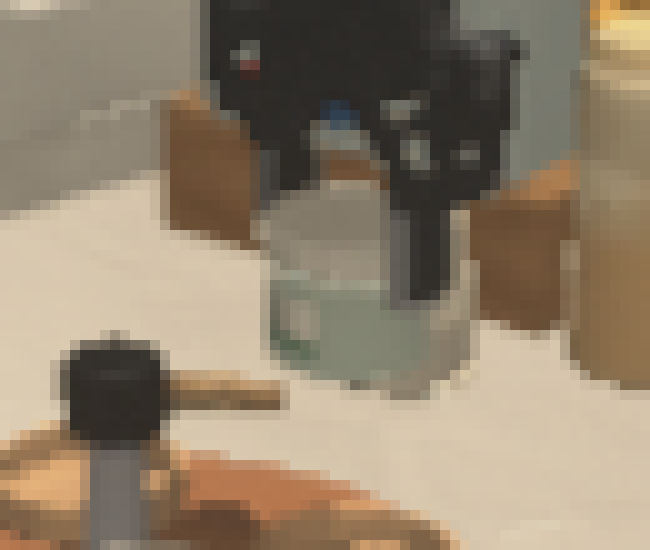

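The light patch right of the finger, at columns 270–272, is the cream jar that was already behind the carousel. The pot's own left edge (251.5) and bottom (row 178) match the prediction, so it hangs upright and centred. Lowering it now.

```bash
python3 steer.py '[[[0.005, 0, 0.025], [0, 0, 0]], [[0, 0, 0.05], [0, 0, 0]], [[0, 0, 0.05], [0, 0, 0]], [[0, 0, 0.035], [0, 0, 0]], [[0, 0, 0.015], [0, 0, 0]], [[0, 0, 0], [0, 0, 0]], [[0, 0, 0], [0, 0, 0]]]'
python3 steer.py '[[[0, 0, 0.01], [0, 0, 0]], [[0, 0, 0.01], [0, 0, 0]], [[0, 0, 0.01], [0, 0, 0]], [[0, 0, 0], [0, 0, 0]]]'
```

```text
t: 5.5
ee_pos: [0.6215, 0.0893, 0.0721]
eef_rot: [-0.0, 1.0, -0.001, -0.0]
ft_force: [0.6, -0.3, -0.6]
finger_gap: 0.0589
finger_force: 43.4
t: 5.83
ee_pos: [0.621, 0.0898, 0.0599]
eef_rot: [-0.0, 1.0, -0.0, -0.0]
ft_force: [0.4, 0.8, -1.1]
finger_gap: 0.0589
finger_force: 43.4
```

```bash
python3 steer.py '[[[0, 0, 0.01], [0, 0, 0]], [[0, 0, 0.0075], [0, 0, 0]], [[0, 0, 0], [0, 0, 0]]]'
python3 steer.py '[[[0, 0, 0], [0, 0, 0]], [[0, 0, 0], [0, 0, 0]], [[0, 0, 0], [0, 0, 0]], [[0, 0, 0], [0, 0, 0]], [[0, 0, 0], [0, 0, 0]]]' 0.085
python3 steer.py '[[[0, 0, -0.025], [0, 0, 0]], [[0, 0, -0.05], [0, 0, 0]], [[0, 0, -0.075], [0, 0, 0]], [[0, 0, -0.075], [0, 0, 0]], [[0, 0, -0.025], [0, 0, 0]]]'
```

```text
t: 6.08
ee_pos: [0.6209, 0.0898, 0.0527]
eef_rot: [-0.0, 1.0, -0.0, -0.001]
ft_force: [-0.8, -0.5, -1.5]
finger_gap: 0.0589
finger_force: 43.4
t: 6.5
ee_pos: [0.6215, 0.0898, 0.0536]
eef_rot: [-0.0, 1.0, -0.0, 0.0]
ft_force: [0.4, -0.3, 0.1]
finger_gap: 0.085
finger_force: 0.0
t: 6.92
ee_pos: [0.6241, 0.0898, 0.1586]
eef_rot: [0.0, 1.0, -0.0, 0.004]
ft_force: [0.6, 0.2, 0.9]
finger_gap: 0.0849
finger_force: 0.0
```

Units first: shifts go in shares of 0.4 m and turns go in shares of pi/2 rad. So 0.035 m / 0.4 = 0.0875, 0.03 m / 0.4 = 0.075.

```bash
python3 steer.py '[[[-0.005, 0.045, 0], [0, 0, 0]], [[-0.005, 0.075, 0], [0, 0, 0]], [[-0.005, 0.0875, 0], [0, 0, 0]], [[-0.005, 0.0875, 0], [0, 0, 0]], [[-0.005, 0.0875, 0], [0, 0, 0]], [[-0.005, 0.0875, 0], [0, 0, 0]], [[-0.005, 0.0875, 0], [0, 0, 0]], [[-0.005, 0.0875, 0], [0, 0, 0]], [[-0.005, 0.0875, 0], [0, 0, 0]], [[-0.005, 0.0875, 0], [0, 0, 0]], [[-0.005, 0.0875, 0], [0, 0, 0]], [[-0.005, 0.075, 0], [0, 0, 0]]]'
python3 steer.py '[[[0, 0, 0.025], [0, 0, 0]], [[0, 0, 0.05], [0, 0, 0]], [[0, 0, 0.05], [0, 0, 0]], [[0, 0, 0.05], [0, 0, 0]], [[0, 0, 0], [0, 0, 0]], [[0, 0, 0], [0, 0, 0]], [[0, 0, 0], [0, 0, 0]]]'
python3 - <<'E'
from meas import *; from station import robot, eyes
d=eyes.get_image("top"); np.savez("pics/top3.npz",**d); meas(d)
im=d["pixels"];cv2.imwrite("pics/t3.png",cv2.resize(im[130:280,150:410],None,fx=3,fy=3,interpolation=cv2.INTER_CUBIC)[:,:,::-1])
E
```

```text
t: 7.92
ee_pos: [0.5967, -0.3057, 0.1535]
eef_rot: [0.0, 1.0, -0.001, 0.0]
ft_force: [0.0, 0.0, -0.4]
finger_gap: 0.0848
finger_force: 0.0
t: 8.5
ee_pos: [0.5978, -0.3033, 0.0842]
eef_rot: [0.0, 1.0, -0.0, 0.001]
ft_force: [0.6, -0.8, 0.1]
finger_gap: 0.0848
finger_force: 0.0
loose
 (array([342.2, 253.6]), array([ 0.4153, -0.2281]), np.float64(144.5), 1032.5)
inside
 (array([192.2, 229.3]), array([0.4648, 0.1747]), np.float64(44.7), 115.0)
 (array([196.5, 217.9]), array([0.4819, 0.1705]), np.float64(44.1), 101.5)
 (array([235.2, 211.9]), array([0.509 , 0.0656]), np.float64(45.4), 160.0)
 (array([254.2, 171. ]), array([0.6213, 0.031 ]), np.float64(66.6), 175.5)
 (array([229.1, 172.9]), array([0.618 , 0.0911]), np.float64(57.4), 298.0)
 (array([173.4, 210. ]), array([0.5171, 0.2151]), np.float64(239.8), 872.0)
```

View pics/t3.png

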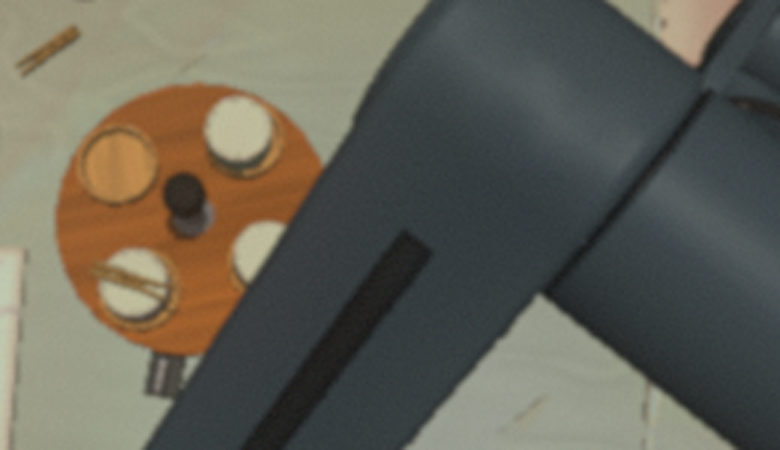

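The top view shows the first pot seated in the right-rear pocket (lid at (240,128) in the crop, centre (0.618, 0.091)), and the carousel has not turned. Next I'll grasp the far pot.

```bash
python3 - <<'E'
from h import *
d=dict(np.load("pics/top3.npz")); hsv=cv2.cvtColor(d["pixels"],cv2.COLOR_RGB2HSV); H,S,V=[hsv[:,:,i].astype(int) for i in range(3)]
f=((V>124)&(S>100)&(H>=14)&(H<22)).astype(np.uint8); f[:160]=0;f[205:]=0;f[:,:165]=0;f[:,262:]=0
print(ell(d,f,0.029))
E
python3 steer.py '[[[0, 0, 0.025], [0, 0, 0]], [[0, 0, 0.05], [0, 0, 0]], [[0, 0, 0.05], [0, 0, 0]], [[0, 0, 0.0275], [0, 0, 0]], [[0, 0, 0], [0, 0, 0]], [[0, 0, 0], [0, 0, 0]]]'
python3 steer.py '[[[0, 0, 0], [0, 0, 0]], [[0, 0, 0], [0, 0, 0]], [[0, 0, 0], [0, 0, 0]], [[0, 0, 0], [0, 0, 0]], [[0, 0, 0], [0, 0, 0]], [[0, 0, 0], [0, 0, 0]]]' 0.05 40
python3 steer.py '[[[0, 0, -0.025], [0, 0, 0]], [[0, 0, -0.05], [0, 0, 0]], [[0, 0, -0.075], [0, 0, 0]], [[0, 0, -0.075], [0, 0, 0]], [[0, 0, -0.075], [0, 0, 0]], [[0, 0, -0.05], [0, 0, 0]], [[0, 0, -0.025], [0, 0, 0]], [[0, 0, 0], [0, 0, 0]]]'
```

```text
[(array([189.8, 185.1]), array([0.59  , 0.2041]), np.float64(88.6), 571.5), (array([238.5, 174. ]), array([0.6278, 0.0869]), np.float64(79.7), 83.0)]
t: 9.05
ee_pos: [0.5971, -0.3031, 0.022]
eef_rot: [-0.0, 1.0, -0.0, -0.0]
ft_force: [0.3, -0.7, -0.1]
finger_gap: 0.0847
finger_force: 0.0
t: 9.55
ee_pos: [0.5983, -0.304, 0.0241]
eef_rot: [0.001, 1.0, -0.0, 0.001]
ft_force: [0.9, 0.1, 5.5]
finger_gap: 0.0591
finger_force: 43.2
t: 10.22
ee_pos: [0.5984, -0.304, 0.1755]
eef_rot: [0.002, 1.0, -0.0, 0.002]
ft_force: [-0.7, -0.5, -0.7]
finger_gap: 0.0592
finger_force: 43.1
```

To row units: -0.036 m / 0.4 = -0.09, -0.03 m / 0.4 = -0.075.

```bash
python3 steer.py '[[[0, -0.045, 0], [0, 0, 0]], [[0, -0.075, 0], [0, 0, 0]], [[0, -0.09, 0], [0, 0, 0]], [[0, -0.09, 0], [0, 0, 0]], [[0, -0.09, 0], [0, 0, 0]], [[0, -0.09, 0], [0, 0, 0]], [[0, -0.09, 0], [0, 0, 0]], [[0, -0.09, 0], [0, 0, 0]], [[0, -0.09, 0], [0, 0, 0]], [[0, -0.09, 0], [0, 0, 0]], [[0, -0.09, 0], [0, 0, 0]], [[0, -0.09, 0], [0, 0, 0]]]'
python3 steer.py '[[[-0.01, -0.09, 0], [0, 0, 0]], [[-0.01, -0.09, 0], [0, 0, 0]], [[-0.005, -0.07, 0], [0, 0, 0]], [[0, 0, 0], [0, 0, 0]], [[0, 0, 0], [0, 0, 0]], [[0, 0, 0], [0, 0, 0]], [[0, 0, 0], [0, 0, 0]]]'
```

```text
t: 11.22
ee_pos: [0.5946, 0.1074, 0.1698]
eef_rot: [-0.0, 1.0, -0.0, -0.003]
ft_force: [1.3, 0.5, 0.5]
finger_gap: 0.0592
finger_force: 43.2
t: 11.8
ee_pos: [0.5866, 0.2038, 0.1712]
eef_rot: [0.0, 1.0, -0.001, -0.001]
ft_force: [-0.7, 1.0, 0.6]
finger_gap: 0.0593
finger_force: 43.2
```

To row units: 0.025 m / 0.4 = 0.0625, 0.0025 m / 0.4 = 0.0063.

```bash
python3 steer.py '[[[0.0063, 0, 0.025], [0, 0, 0]], [[0, -0.0018, 0.05], [0, 0, 0]], [[0, 0, 0.0625], [0, 0, 0]], [[0, 0, 0.0625], [0, 0, 0]], [[0, 0, 0.035], [0, 0, 0]], [[0, 0, 0.0125], [0, 0, 0]], [[0, 0, 0], [0, 0, 0]], [[0, 0, 0], [0, 0, 0]]]'
python3 steer.py '[[[0, 0, 0.01], [0, 0, 0]], [[0, 0, 0.01], [0, 0, 0]], [[0, 0, 0.01], [0, 0, 0]], [[0, 0, 0], [0, 0, 0]]]'
```

```text
t: 12.47
ee_pos: [0.5905, 0.2048, 0.0733]
eef_rot: [-0.0, 1.0, -0.001, 0.0]
ft_force: [0.9, -0.2, -0.3]
finger_gap: 0.0592
finger_force: 43.2
t: 12.8
ee_pos: [0.5896, 0.2055, 0.061]
eef_rot: [0.0, 1.0, -0.0, -0.0]
ft_force: [-0.5, 0.6, -0.9]
finger_gap: 0.0592
finger_force: 43.2
```

To row units: 0.004 m / 0.4 = 0.01.

```bash
python3 steer.py '[[[0, 0, 0.01], [0, 0, 0]], [[0, 0, 0.01], [0, 0, 0]], [[0, 0, 0], [0, 0, 0]]]'
python3 steer.py '[[[0, 0, 0], [0, 0, 0]], [[0, 0, 0], [0, 0, 0]], [[0, 0, 0], [0, 0, 0]], [[0, 0, 0], [0, 0, 0]], [[0, 0, 0], [0, 0, 0]]]' 0.085
python3 steer.py '[[[0, 0, -0.025], [0, 0, 0]], [[0, 0, -0.05], [0, 0, 0]], [[0, 0, -0.075], [0, 0, 0]], [[0, 0, -0.075], [0, 0, 0]], [[0, 0, -0.075], [0, 0, 0]], [[0, 0, -0.05], [0, 0, 0]], [[0, 0, -0.025], [0, 0, 0]], [[0, 0, 0], [0, 0, 0]], [[0, 0, 0], [0, 0, 0]]]'
python3 steer.py '[[[0, 0.0375, 0], [0, 0, 0]], [[0, 0.075, 0], [0, 0, 0]], [[0, 0.09, 0], [0, 0, 0]], [[0, 0.09, 0], [0, 0, 0]], [[0, 0.09, 0], [0, 0, 0]], [[0, 0.09, 0], [0, 0, 0]], [[0, 0.09, 0], [0, 0, 0]], [[0, 0.09, 0], [0, 0, 0]], [[0, 0.075, 0], [0, 0, 0]], [[0, 0.05, 0], [0, 0, 0]], [[0, 0, 0], [0, 0, 0]], [[0, 0, 0], [0, 0, 0]]]'
python3 - <<'E'
from meas import *; from station import robot, eyes
d=eyes.get_image("top"); np.savez("pics/top4.npz",**d); meas(d)
im=d["pixels"];cv2.imwrite("pics/t4.png",cv2.resize(im[130:280,150:410],None,fx=3,fy=3,interpolation=cv2.INTER_CUBIC)[:,:,::-1])
E
```

```text
t: 13.05
ee_pos: [0.5901, 0.2056, 0.0531]
eef_rot: [-0.0, 1.0, -0.0, 0.0]
ft_force: [0.6, 0.3, -1.4]
finger_gap: 0.0589
finger_force: 43.2
t: 13.47
ee_pos: [0.5899, 0.2055, 0.0533]
eef_rot: [-0.0, 1.0, -0.0, 0.0]
ft_force: [0.7, 0.4, -1.0]
finger_gap: 0.0851
finger_force: 0.0
t: 14.22
ee_pos: [0.5896, 0.2054, 0.2034]
eef_rot: [-0.0, 1.0, -0.0, 0.0]
ft_force: [-0.4, 0.3, 0.1]
finger_gap: 0.085
finger_force: 0.0
t: 15.22
ee_pos: [0.5883, -0.107, 0.2013]
eef_rot: [-0.001, 1.0, -0.002, -0.002]
ft_force: [-0.6, 0.5, 0.0]
finger_gap: 0.0852
finger_force: 0.0
loose
 (array([367.8, 218.9]), array([ 0.52  , -0.3095]), np.float64(305.3), 5424.0)
inside
 (array([236.6, 211.5]), array([0.5118, 0.0628]), np.float64(45.2), 190.5)
 (array([254.1, 171. ]), array([0.6212, 0.0313]), np.float64(66.3), 174.5)
 (array([229. , 173.2]), array([0.6174, 0.0911]), np.float64(57.8), 304.0)
 (array([179. , 176.8]), array([0.5991, 0.2239]), np.float64(90.9), 614.5)
```

View pics/t4.png

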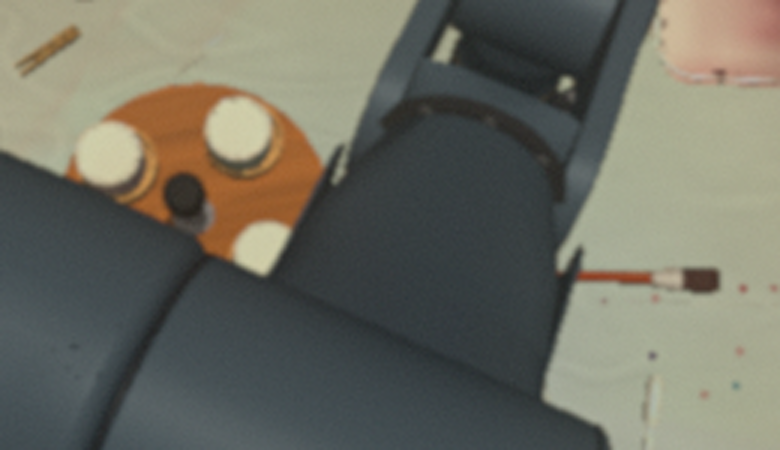

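The view shows both rear pockets now hold pots (lids at (110,155) and (240,130) in the crop), and the knob at (184,193) has not moved. Moving to above the knob.

To row units: -0.035 m / 0.4 = -0.0875, -0.03 m / 0.4 = -0.075.

```bash
python3 steer.py '[[[-0.0075, -0.0375, 0], [0, 0, 0]], [[-0.0125, -0.075, 0], [0, 0, 0]], [[-0.015, -0.0875, 0], [0, 0, 0]], [[-0.015, -0.0875, 0], [0, 0, 0]], [[-0.015, -0.0875, 0], [0, 0, 0]], [[-0.015, -0.0875, 0], [0, 0, 0]], [[-0.0125, -0.075, 0], [0, 0, 0]], [[-0.0125, -0.05, 0], [0, 0, 0]], [[0, 0, 0], [0, 0, 0]], [[0, 0, 0], [0, 0, 0]], [[0, 0, 0], [0, 0, 0]], [[0, 0, 0], [0, 0, 0]]]'
python3 - <<'E'
from h import *; d=dict(np.load("pics/top4.npz"))
for n,p,z in(("pot2",(186.7,181.7),.081),("knob",(211.3,194.7),.125)): print(n,ray(d,*p,z).round(4))
E
```

```text
t: 16.27
ee_pos: [0.5477, 0.1294, 0.2032]
eef_rot: [0.0, 1.0, -0.0, -0.0]
ft_force: [-0.0, -0.1, 0.2]
finger_gap: 0.0852
finger_force: 0.0
pot2 [0.5859 0.2034 0.081 ]
knob [0.5442 0.1289 0.125 ]
```

Pot 2 sits at (0.586, 0.203), within 3 mm of its pocket. Now down onto the knob and grip.

To row units: 0.025 m / 0.4 = 0.0625, 0.02 m / 0.4 = 0.05.

```bash
python3 steer.py '[[[-0.0025, -0.0025, 0.025], [0, 0, 0]], [[0, 0, 0.05], [0, 0, 0]], [[0, 0, 0.0625], [0, 0, 0]], [[0, 0, 0.0625], [0, 0, 0]], [[0, 0, 0.05], [0, 0, 0]], [[0, 0, 0.03], [0, 0, 0]], [[0, 0, 0], [0, 0, 0]], [[0, 0, 0], [0, 0, 0]]]'
python3 steer.py '[[[0, 0, 0], [0, 0, 0]], [[0, 0, 0], [0, 0, 0]], [[0, 0, 0], [0, 0, 0]], [[0, 0, 0], [0, 0, 0]], [[0, 0, 0], [0, 0, 0]], [[0, 0, 0], [0, 0, 0]], [[0, 0, 0], [0, 0, 0]], [[0, 0, 0], [0, 0, 0]]]' 0.02 60
```

```text
t: 16.93
ee_pos: [0.5463, 0.1297, 0.0902]
eef_rot: [0.0, 1.0, -0.001, -0.001]
ft_force: [-0.2, -0.1, 0.1]
finger_gap: 0.085
finger_force: 0.0
t: 17.6
ee_pos: [0.5474, 0.1299, 0.0926]
eef_rot: [0.001, 1.0, 0.0, 0.001]
ft_force: [-1.6, -2.0, 5.5]
finger_gap: 0.0342
finger_force: 59.8
```

To row units: -0.06 rad / 1.5708 = -0.0382.

```bash
python3 steer.py '[[[0, 0, 0], [0, 0, -0.0127]], [[0, 0, 0], [0, 0, -0.0255]], [[0, 0, 0], [0, 0, -0.0382]], [[0, 0, 0], [0, 0, -0.0382]], [[0, 0, 0], [0, 0, -0.0382]], [[0, 0, 0], [0, 0, -0.0382]], [[0, 0, 0], [0, 0, -0.0382]], [[0, 0, 0], [0, 0, -0.0255]], [[0, 0, 0], [0, 0, -0.0127]], [[0, 0, 0], [0, 0, 0]], [[0, 0, 0], [0, 0, 0]], [[0, 0, 0], [0, 0, 0]]]'
python3 - <<'E'
from meas import *; from station import robot, eyes
o=robot.get_obs(); print(R.from_quat(np.roll(o["eef_rot"],-1)).as_matrix()[:,0].round(3),o["qd"])
ims=[]
for n in("top","scene"):
    d=eyes.get_image(n); np.savez(f"pics/{n}5.npz",**d)
    u,v=proj(d,(.5467,.1313,.05)).round().astype(int)
    ims.append(cv2.resize(d["pixels"][v-60:v+65,u-62:u+62],None,fx=3.2,fy=3.2,interpolation=cv2.INTER_CUBIC))
    a=np.deg2rad(173.7); print(n,"front lid top", proj(d,(.5467+.085*np.cos(a),.1313+.085*np.sin(a),.081)),"origin",u-62,v-60)
cv2.imwrite("pics/c5.png",cv2.hconcat(ims)[:,:,::-1])
E
```

```text
t: 18.6
ee_pos: [0.5475, 0.1297, 0.0926]
eef_rot: [0.001, 0.978, 0.209, 0.001]
ft_force: [-0.9, -3.7, 6.6]
finger_gap: 0.0343
finger_force: 59.8
[0.913 0.408 0.001] [ 0.00199001 -0.00013111 -0.00054679  0.00021173 -0.00012699 -0.00071186]
top front lid top [206.11259409 228.60046883] origin 151 140
scene front lid top [213.67576    192.31563004] origin 173 134
```

View pics/c5.png

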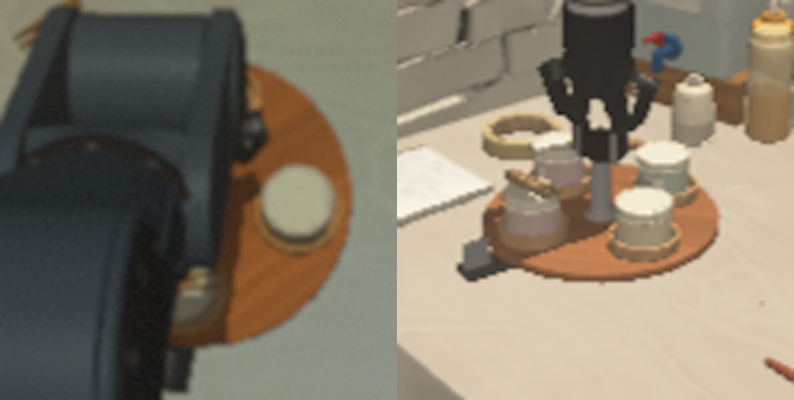

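Top view: the plain pot is now at crop (298,200), and the pegged pot is partly hidden near (195,295), just inboard of the pointer. Scene view: the pegged pot at (532,190) stands in line with the pointer arm. I'll check the angle with numbers.

Run:
```python
from meas import *
d=dict(np.load("pics/top5.npz")); m=((lambda h:(h[:,:,2]>137)&(h[:,:,1]<75))(cv2.cvtColor(d["pixels"],cv2.COLOR_RGB2HSV))).astype(np.uint8)
m[:185]=0;m[218:]=0;m[:,:228]=0;m[:,260:]=0
for r in ell(d,m,.081): print(r, np.rad2deg(np.arctan2(r[1][1]-.1313,r[1][0]-.5467))%360, "want 263.7")
```

```text
(array([243.7, 202.1]), array([0.5386, 0.0468]), np.float64(57.1), 333.5) 264.52447204028675 want 263.7
```

```bash
python3 steer.py '[[[0, 0, 0], [0, 0, 0]], [[0, 0, 0], [0, 0, 0]], [[0, 0, 0], [0, 0, 0]]]'; python3 -c "
from station import robot, eyes
print(robot.job_done())"
```

```text
t: 18.95
ee_pos: [0.5475, 0.1297, 0.0926]
eef_rot: [0.001, 0.978, 0.209, 0.001]
ft_force: [-0.6, -3.0, 5.2]
finger_gap: 0.0342
finger_force: 59.8
the job is handed in; nothing more can be done
None
```

I handed the job in at about 19 s: both loose pots are in the empty pockets, the pegged pot is within about 1° of the pointer, and the gripper still holds the knob at about 60 N; the hand-in call returned no verdict.

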